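# Run the gearmotor from its switch boxes

## Robot

A 7-joint arm with a two-finger parallel gripper is mounted at the origin on the work surface. World frame = base frame: x ahead of the robot, y to its left, z up, the work surface at z = 0. Lengths are in m, angles in rad, forces in N, time in s.
With the tool pointing down it reaches from about 0.4 to 0.875 m from the base axis. Payload 6.5 kg.
Tool frame: the origin (TCP) lies on the centre line of the jaws, within the pads' length; the fingertips stand 14 mm ahead of it and the grasp point (between the pads) lies 5 mm behind it; z points along the fingers, y is the line along which they close (so a half turn about z gives the same grasp; the last joint's range is limited). The gripper opens to 85 mm and grips with 20 to 120 N. Pads are 22 mm wide; open, the fingers measure 114 mm over their backs; the gripper's body (76 mm by 85 mm) begins 54 mm behind the grasp point. The pads swing forward as they close: fully open they stand 13 mm farther back than shut.
Start: joints at [-1.326, 0.536, -0.004, 1.538, 0.003, 1.067, -0.071], TCP at [0.199, 0.619, 0.245] pointing down, gripper open.
Joint ranges: [-2.7, 2.7], [-0.37, 2.16], [-1.27, 1.26], [0.24, 2.4], [-1.31, 4.45], [0.19, 1.91], [-2.76, 2.76]. Speed limits (rad/s): [2.39, 2.39, 3.14, 3.14, 3.14, 3.14, 3.14].

## Interface

Orientations are given as a unit quaternion [x, y, z, w].
In Python, from station import * gives the robot as it stands. The module is installed in compiled form; this text tells all that it offers. Calls block until the motion is done:
- movep(position, orientation): joint-space move of the TCP to a pose.
- servo_line(position, rotation=None, vel=0.15, guard=None): straight line of the TCP; rotation=None keeps the orientation; vel is the mean speed in m/s. With guard (N) it stops when the force on the tool has changed by that much, and returns True; else False.
- movej(angles): joint-space move.
- open_jaws() and clamp(grasp_force=None): open the fingers fully, or close them until they stop; grasp_force is the grip in N (None keeps the last).
- wait(seconds).
- inverse_kinematics(position, orientation): joint angles nearest the present ones, or None.
- snapshot(name): name is "scene" or "top" or "wrist"; returns a dict with "img" (384x512x3 uint8, red, green, blue), "intrinsics" (3x3 intrinsics, pixels), "R" (3x3) and "t" (3): a world point X has camera coordinates R X + t; the wrist camera has in their place "mount" (4x4, takes a point from camera to tool coordinates, whose origin is the TCP and whose axes are the flange's). Camera axes: x right, y down, z forward; pixel columns grow to the right and rows downward; lengths in m; the calibration is good to about 2 mm. The wrist camera is an equidistant fisheye: a pixel r from the principal point sees the ray r / f radians off the axis. A picture is of the moment at which its call begins: read the wrist's pose just before it. There is no depth.
A pose or a line that the arm cannot do raises Unreachable and nothing moves.
- finish_job(): hands the job in; it is judged then, once.
Trained networks look in a picture, given as the dict that the camera call returned (one of the last four; its "shot" number tells which), for a name from the list of things; names that differ only in an ending like _2 or _b are one class to them, and where a whole thing is asked for, a point or a joint stands for the part that bears it (a point fixed in the world has none). Each returns a list of dicts, best first, with "p" (0 to 1); they miss things now and then, are a little off and sometimes report something else, mostly with a low value. They report only what shows in the picture. A call takes as long as a camera call. They do not tell look-alikes from the thing itself.
- find_in(target, picture): "rect" ([centre column, centre row, width, height] in pixels, round what is visible of it).
- regions_of(target, picture): "mask" (384x512 bool, what is visible of it) and "rect" ([centre column, centre row, width, height] in pixels, round what is visible of it).
- tip_of(target, picture): "point" ([column, row] in pixels: a listed point, or the origin of a listed thing).
Readings, each from a call of its own:
- get_t(): time.
- get_qpos(): joint angles.
- get_qvel(): joint speeds.
- get_effort(): joint torques, N m.
- get_tool_pos(): TCP position.
- get_ee_rot(): TCP orientation.
- get_contact_force(): force on the tool from outside, world axes, zero at the start.
- get_wrist_torque(): the same for the moment, N m.
- get_width(): finger opening in m.
- get_grip_force(): force on a finger pad.
Only numpy, scipy, OpenCV 4.12 (cv2) and the standard library are available. Lean on these libraries where they do the work, as an engineer would, in place of code of your own. Each camera call takes 0.05 s, during which the arm holds its last target. There are 200 camera calls.

## Task

Start the gearmotor on the test bench with the closed fingertips: press the white-dot end of the black rocker fully down, then push the blue reset button fully in so that it stays in, then press the green run button fully in and keep holding it in; the program finishes while still holding the green button. Do not press the red stop button, do not press blue or green before its turn, and do not pick up or shift the switch boxes or the loose things around them.

Things in the scene. Friction and masses are not known exactly. Their poses are not given: they have to be found in the camera images.
- rocker_box: grey switch box with a pale lid, 90 (its x) x 60 (its y) x 55 mm high, carrying the black supply rocker between two grey cheeks (30 mm long, they stand 17 mm above the lid, 38 mm apart). Loose, about 1 kg. Origin: centre of the underside, z up. The white dot is at the box's +x end; the box may be turned any way.
- rocker (a joint): tilt of the black rocker in rad, from -0.22 (off, dot end up) to +0.22 (on, dot end fully down); it starts near off. It has no spring and stays where it is left; about 3 N at the dot moves it. The paddle is 74 x 34 x 12 mm and tips about a pivot at the middle of its box, 14 mm above the lid.
- rocker_dot (a point): centre of the white dot (16 mm across) on the upper face of the rocker, 25 mm from the pivot towards the end to press; it moves with the rocker and is about 75 mm above the mat when the rocker is level, some 5 mm higher when off and 5 mm lower when on.
- blue_box: grey switch box with a pale lid, 68 x 68 x 55 mm high, carrying the blue reset button. Loose, about 1 kg. Origin: centre of the underside, z up.
- blue (a joint): how far the blue button is pushed in, m: 0 out, 0.008 fully in. It has no spring: about 4 N moves it and it stays in where it is left. Starts nearly out.
- blue_top (a point): centre of the top of the blue button (34 mm across, 77 mm above the mat when out, in a steel collar 8 mm above the lid); moves down with it.
- green_box: grey switch box with a pale lid, 68 x 68 x 55 mm high, carrying the green run button. Loose, about 1 kg. Origin: centre of the underside, z up.
- green (a joint): how far the green button is pushed in, m: 0 out, 0.008 fully in. Sprung: it takes 2 N to start it and 6 N to hold it fully in, and it comes back out when let go.
- green_top (a point): centre of the top of the green button (34 mm across, 77 mm above the mat when out, in a steel collar 8 mm above the lid); moves down with it.
- red_box: black switch box with a yellow lid, 68 x 68 x 55 mm high, carrying the red stop button. Loose, about 1 kg. Origin: centre of the underside, z up.
- red (a joint): how far the red mushroom button is pushed in, m: 0 out, 0.006 fully in; sprung.
- red_top (a point): centre of the top of the red mushroom stop button (42 mm across, 87 mm above the mat). Not to be pressed.
- mat: thin dark grey-green rubber mat, 380 (x) x 520 (y) x 3 mm, fixed to the bench; the switch boxes stand in a row on it, in any order, with the loose things in front of and behind them. Origin: centre of its underside.
- screwdriver: loose screwdriver lying along its x, on the mat between the boxes and the robot. Bystander.
- wrench: loose wrench lying along its x, on the mat between the boxes and the robot. Bystander.
- jar: loose glass jar with an orange cap, 52 mm across, 62 mm high, on the mat beyond the boxes; origin under its centre. Bystander.
- bearing: loose steel ball bearing ring lying flat, 52 mm across, 15 mm high, on the mat beyond the boxes; origin under its centre. Bystander.
- pulley: loose aluminium belt pulley, 60 mm across, 36 mm high, on the mat beyond the boxes; origin under its centre. Bystander.
- can: loose green can with a paper label, 48 mm across, 70 mm high, on the mat beyond the boxes; origin under its centre. Bystander.
Not all that is in view belongs to the job. What is shaped like the blue_box but purple or turquoise is not meant. What is shaped like the rocker_box but purple is not meant.

How it is judged:
On the way, in this order (a step that is already met when the one before it is completed fails the run):
1. the black rocker is over to its white-dot side (value of joint rocker above 0.15 rad), for 0.1 s.
2. the blue reset button is in, the rocker still on (value of joint blue above 0.006 m and value of joint rocker above 0.15 rad), for 0.1 s.
3. the fingers hold the green button in (value of joint green above 0.0055 m and contact force between the fingers and green_box above 1 N), for 0.2 s.
At the end, for the whole second after the job is handed in: the rocker is on (over 0.15 rad), the blue button is in by over 6 mm of its 8, the fingers push on the green button (over 1 N) and keep it in by over 5.5 mm of its 8, the red button is out, and each switch box is within 25 mm of where it started (all of step 2 and all of step 3 and value of joint red below 0.003 m and distance of each of rocker_box, blue_box, green_box, red_box from where it was at the start of the episode below 0.025 m); the arm keeps its last pose, push and grip.
It fails at once if blue is pressed before the rocker is on (value of joint blue above 0.004 m and value of joint rocker below 0.12 rad).
It fails at once if green is pressed before blue is in (value of joint green above 0.003 m and value of joint blue below 0.0055 m).
It fails at once if the red stop button is pressed (value of joint red above 0.003 m).
It fails at once if a switch box is lifted, tipped or shifted by more than 25 mm (distance of any of rocker_box, blue_box, green_box, red_box from where it was at the start of the episode above 0.025 m or angle between any of rocker_box, blue_box, green_box, red_box's own z axis and vertical above 0.2 rad).
It fails at once if a loose bystander is lifted or shifted by more than 30 mm (distance of any of screwdriver, wrench, jar, bearing, pulley, can from where it was at the start of the episode above 0.03 m).
It also fails if it takes over 40 s, if anything falls off the work surface, if the arm or the gripper's body presses on something with over 40 N, if the wrist force passes 120 N, or if a joint passes its speed limit or range.

## Working session

There is one attempt and no reset: what is moved stays moved. The work goes in short steps, each a Python script; the robot and the scene stay as the last script left them, time stands still between calls to the robot, and variables do not carry over. Pictures are saved under pics/ and viewed, at most 10 in all, crops included, and the job is handed in when it is done.

```bash
mkdir -p pics
cat > h.py <<'E'
from station import *
import numpy as np, cv2
def ray_z(s,p,z):
    K=np.array(s["intrinsics"]);R=np.array(s["R"]);t=np.array(s["t"])
    d=R.T@np.linalg.inv(K)@np.array([p[0],p[1],1.]);c=-R.T@t
    return c+d*(z-c[2])/d[2]
def proj(s,X):
    c=np.array(s["R"])@X+np.array(s["t"]);u=np.array(s["intrinsics"])@c;return u[:2]/u[2]
def save(n,img): cv2.imwrite("pics/"+n,cv2.cvtColor(img,cv2.COLOR_RGB2BGR))
E
python3 - <<'E'
from h import *
np.set_printoptions(precision=3,suppress=True)
a=snapshot("top");b=snapshot("scene")
save("a.png",np.vstack([cv2.resize(a["img"],(400,300)),cv2.resize(b["img"],(400,300))]) if 0 else a["img"]);save("b.png",b["img"])
for n,s in(("top",a),("scene",b)):
    print(n,-np.array(s["R"]).T@np.array(s["t"]))
    for k,z in(("rocker_dot",.08),("blue_top",.077),("green_top",.077),("red_top",.087),("rocker_box",0.003)):
        for d in tip_of(k,s)[:4]: print(k,round(d["p"],2),np.array(d["point"]),ray_z(s,d["point"],z))
print(get_t())
E
```

```text
top [0.519 0.055 1.446]
rocker_dot 0.65 [123.4 220.1] [0.459 0.426 0.08 ]
rocker_dot 0.64 [137.9 148.3] [0.677 0.39  0.08 ]
rocker_dot 0.51 [222.5 182.9] [0.578 0.131 0.08 ]
rocker_dot 0.31 [190.8 185.1] [0.569 0.227 0.08 ]
blue_top 0.57 [303.6 200.3] [ 0.532 -0.117  0.077]
blue_top 0.54 [362.2 177.2] [ 0.606 -0.294  0.077]
blue_top 0.4 [362.7 217.6] [ 0.483 -0.297  0.077]
green_top 0.48 [259.3 195.8] [0.542 0.018 0.077]
red_top 0.67 [189.4 182.8] [0.576 0.23  0.087]
red_top 0.49 [208.9 229.1] [0.438 0.168 0.087]
rocker_box 0.91 [226.  193.6] [0.548 0.123 0.003]
rocker_box 0.77 [140.  139.2] [0.715 0.404 0.003]
rocker_box 0.71 [193.6 183. ] [0.579 0.228 0.003]
rocker_box 0.68 [129.6 211.8] [0.482 0.428 0.003]
scene [ 1.27  -0.003  0.81 ]
rocker_dot 0.98 [409.7 208.7] [0.694 0.396 0.08 ]
rocker_dot 0.92 [284.7 178.9] [0.573 0.135 0.08 ]
rocker_dot 0.57 [386.5 139.7] [0.463 0.417 0.08 ]
blue_top 0.71 [ 98.9 208.8] [ 0.617 -0.286  0.077]
blue_top 0.6 [177.8 176.5] [ 0.535 -0.115  0.077]
blue_top 0.51 [289.3 157.1] [0.497 0.158 0.077]
blue_top 0.44 [102.4 163.7] [ 0.472 -0.298  0.077]
green_top 0.71 [227.5 174.9] [0.543 0.003 0.077]
red_top 0.48 [326.2 176.8] [0.584 0.231 0.087]
rocker_box 0.89 [276.5 197.9] [0.563 0.12  0.003]
rocker_box 0.83 [405.7 240.1] [0.723 0.396 0.003]
0.6
```

View pics/a.png

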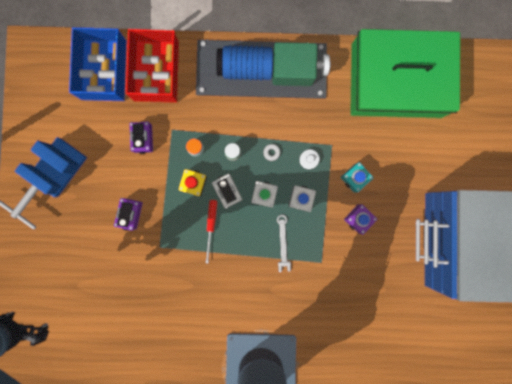

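View pics/b.png

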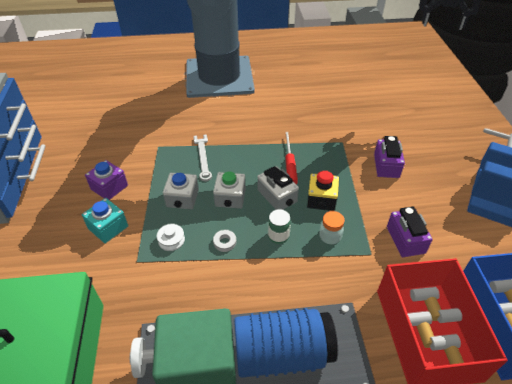

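The row on the mat, from left to right in the top view, is red (191,183), rocker (228,190), green (264,194) and blue (303,198). The purple and turquoise boxes off the mat are decoys. I'll zoom in on the row and refine the buttons by colour.

Run:
```python
from h import *
np.set_printoptions(precision=3,suppress=True)
a=snapshot("top");b=snapshot("scene")
ca=cv2.resize(a["img"][165:215,180:320],None,fx=5,fy=5,interpolation=cv2.INTER_CUBIC)
cb=cv2.resize(b["img"][155:215,160:300],None,fx=5,fy=5,interpolation=cv2.INTER_CUBIC)
save("c.png",np.vstack([ca,cb]))
# colour centroids, windows around the row
for n,s,g,bl in(("top",a,(264,194),(303,198)),("scene",b,(229,178),(179,180))):
    hsv=cv2.cvtColor(s["img"],cv2.COLOR_RGB2HSV)
    for k,c,lo,hi in(("green",g,50,85),("blue",bl,100,130)):
        m=np.zeros(hsv.shape[:2],bool);m[c[1]-13:c[1]+13,c[0]-13:c[0]+13]=1
        m&=(hsv[...,0]>=lo)&(hsv[...,0]<=hi)&(hsv[...,1]>110)
        n_,l,st,ce=cv2.connectedComponentsWithStats(m.astype(np.uint8));i=1+np.argmax(st[1:,4])
        print(n,k,st[i],ce[i],ray_z(s,ce[i],.077 if n=="top" else .073))
    for k,p in(("rocker_box",0),("green_box",0),("blue_box",0)):
        for d in regions_of(k,s)[:3]:
            print(k,round(d["p"],2),np.array(d["rect"]),)
for c in ((-.1),): pass
print(proj(a,np.array([.55,.12,.075])),proj(b,np.array([.55,.12,.075])))
```

```text
top green [260 190   9   9  62] [264.258 193.935] [0.548 0.003 0.077]
top blue [299 194   9   9  72] [303.056 198.153] [ 0.538 -0.115  0.077]
rocker_box 0.82 [227.4 191.4  26.3  31.8]
rocker_box 0.7 [140.6 139.1  23.6  29.9]
rocker_box 0.66 [301.7 197.9  29.2  25.4]
green_box 0.72 [263.8 195.7  26.4  26.6]
blue_box 0.88 [360.3 219.1  32.   26.7]
blue_box 0.85 [301.5 199.1  28.7  26.3]
blue_box 0.63 [359.9 178.9  25.6  29. ]
scene green [222 172  14  12 134] [228.679 177.612] [0.548 0.005 0.073]
scene blue [172 173  14  12 139] [178.619 178.547] [ 0.538 -0.113  0.073]
rocker_box 0.68 [410.5 230.4  44.3  48. ]
rocker_box 0.6 [279.1 188.3  41.2  45.2]
rocker_box 0.58 [388.5 157.2  31.7  39.5]
green_box 0.65 [231.3 192.2  31.   34.5]
green_box 0.51 [279.5 177.4  26.2  21.1]
blue_box 0.95 [106.2 178.3  43.5  41.4]
blue_box 0.68 [106.4 221.6  44.4  44.5]
[225.944 192.336] [276.845 173.859]
```

View pics/c.png

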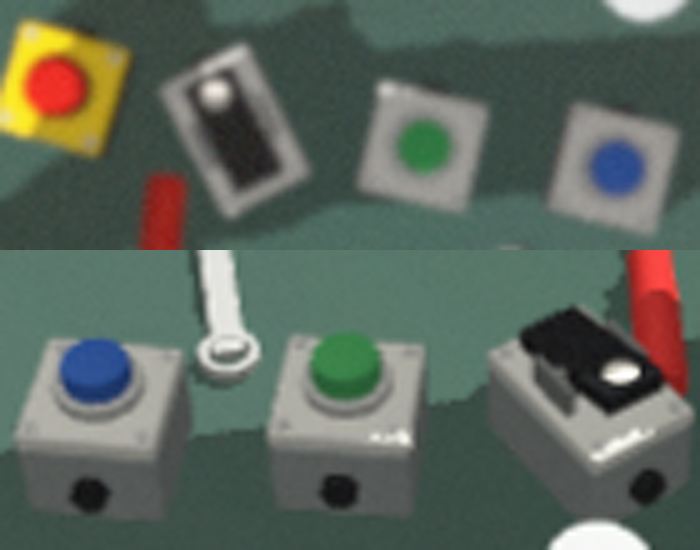

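In the zoomed crop, the top view shows the dot at the far-left end of the rocker, about full-image pixel (223,183.6). The scene view shows it at about (284,179). Both views agree to a few mm, and so do the button positions, so I'll press the rocker now.

```bash
cat >> h.py <<'E'
def down(yaw):
    from scipy.spatial.transform import Rotation as Ro
    c,s=np.cos(yaw),np.sin(yaw)
    return Ro.from_matrix(np.array([[c,s,0],[s,-c,0],[0,0,-1.]])).as_quat()
def above(xy,yaw,z=.17):
    q=get_qpos();best=None
    for k in(yaw,yaw+np.pi):
        j=inverse_kinematics([*xy,z],down(k))
        if j is not None:
            d=np.abs(np.array(j)-q).max()
            if best is None or d<best[0]: best=(d,k)
    movep([*xy,z],down(best[1]))
def press(xy,ztip_near,ztip_min,g):
    servo_line([*xy,ztip_near+.014],vel=.06)
    h=servo_line([*xy,ztip_min+.014],vel=.012,guard=g)
    print("hit",h,"tip",np.array(get_tool_pos())-[0,0,.014],"F",get_contact_force(),"t",get_t())
E
python3 - <<'E'
from h import *
np.set_printoptions(precision=4,suppress=True)
a=snapshot("top");b=snapshot("scene")
P=[ray_z(a,(180+u/5,165+v/5),.058) for u,v in((245,43),(310,172),(232,218),(160,88))]
c=np.mean(P,0);d=(P[0]-P[1]+P[3]-P[2])[:2];print([np.linalg.norm(P[i]-P[i-1]) for i in range(4)])
d/=np.linalg.norm(d)
d1=ray_z(a,(223,183.6),.083);d2=ray_z(b,(284,179),.083)
dot=(d1+d2)[:2]/2
print(c,d,d1,d2,"along/across",(dot-c[:2])@d,(dot-c[:2])@[-d[1],d[0]])
t=(c[:2]+.025*d+dot)/2+.003*d
yaw=np.arctan2(d[1],d[0]);print(t,yaw)
clamp(20)
above(t,yaw)
print(get_tool_pos(),get_qpos(),get_width(),get_contact_force())
press(t,.093,.070,10)
servo_line([*get_tool_pos()[:2],.17])
a=snapshot("top");b=snapshot("scene")
save("d.png",np.vstack([cv2.resize(s["img"][y:y+50,x:x+140],None,fx=5,fy=5,interpolation=cv2.INTER_CUBIC) for s,x,y in((a,180,165),(b,200,155))]))
E
```

```text
[np.float64(0.05920682214242854), np.float64(0.08907427553158126), np.float64(0.055613214665871), np.float64(0.09151825734864623)]
[0.5545 0.1166 0.058 ] [0.8716 0.4902] [0.576  0.1292 0.083 ] [0.5764 0.133  0.083 ] along/across 0.026041832925350793 0.0019916235399706846
[0.5789 0.1314] 0.512339366644145
[0.5787 0.133  0.1699] [-0.738   0.6018  0.6102  1.7819 -0.4302  0.8941 -0.9911] -0.00023588475875456542 [ 1.4643  0.9273 -1.071 ]
hit True tip [0.5804 0.1322 0.0737] F [-0.6466  0.2898  6.6453] t 6.7917
```

View pics/d.png

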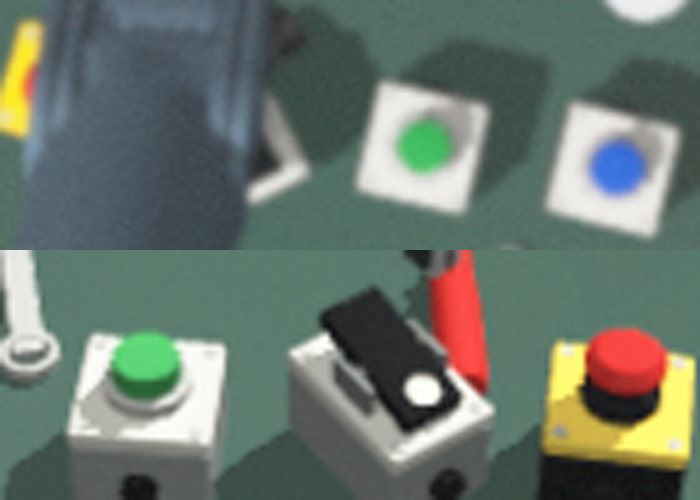

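The scene crop shows the rocker tipped over, with the dot end down at crop (420,390). The tip stopped at 73.7 mm, where fully on was predicted to be 74 mm. Blue is next.

Run:
```python
from h import *
np.set_printoptions(precision=4,suppress=True)
above((.538,-.114),0.)
print(get_tool_pos(),get_contact_force())
press((.538,-.114),.090,.068,14)
servo_line([*get_tool_pos()[:2],.17])
b=snapshot("scene")
save("e.png",cv2.resize(b["img"][155:215,160:300],None,fx=5,fy=5,interpolation=cv2.INTER_CUBIC))
```

```text
[ 0.5388 -0.1118  0.1697] [0.3829 0.7636 0.2217]
hit True tip [ 0.538  -0.114   0.0721] F [-0.7013  0.5804  7.1026] t 11.2
```

View pics/e.png

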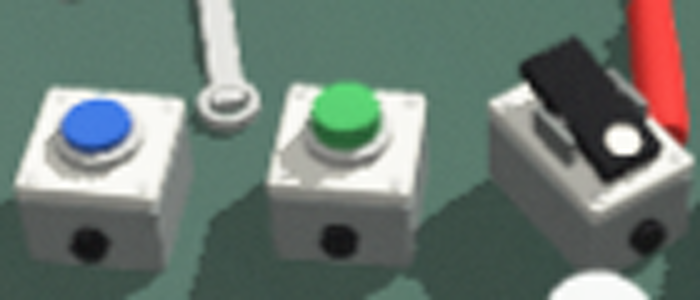

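The picture shows blue at (97,125) sitting low in its collar and the rocker on with its dot at (625,140). The tip reached 72.1 mm, which is full depth. Now I'll press green and hold it.

Run:
```python
from h import *
np.set_printoptions(precision=4,suppress=True)
above((.548,.004),0.)
press((.548,.004),.090,.067,18)
for _ in range(3):
    wait(.4);print(get_tool_pos(),get_contact_force())
```

```text
hit True tip [0.5481 0.004  0.0721] F [-0.9101  0.0125  9.0813] t 15.15
[0.548  0.004  0.0861] [-3.0877  0.3429  8.2239]
[0.548  0.004  0.0861] [-2.5962  0.2416  8.9245]
[0.5481 0.004  0.0861] [-2.4008  0.6425  8.3185]
```

Run:
```python
from h import *
print(get_tool_pos(),get_contact_force(),get_t())
print(finish_job())
```

```text
[0.5480623  0.0039793  0.08610581] [-2.40080977  0.64250424  8.31845485] 16.35
the job is handed in; nothing more can be done
None
```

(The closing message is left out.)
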